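# Lock the rotor nut in its keeper dock

### The arm

A 7-joint arm with a two-finger parallel gripper is mounted at the origin on the work surface. World frame = base frame: x ahead of the robot, y to its left, z up, the work surface at z = 0. Lengths are in m, angles in rad, forces in N, time in s.
With the tool pointing down it reaches from about 0.35 to 0.9 m from the base axis. Payload 7.2 kg.
Tool frame: the origin (TCP) lies midway between the tips of the shut fingers; the grasp point (between the pads) lies 19 mm behind it; z points along the fingers, y is the line along which they close (so a half turn about z gives the same grasp; the last joint's range is limited). The gripper opens to 88 mm and grips with 3 to 60 N. Pads are 20 mm wide; open, the fingers measure 115 mm over their backs; the gripper's body (75 mm by 178 mm) begins 61 mm behind the grasp point.
Start: joints at [-1.279, 0.411, -0.013, 1.596, 0.006, 1.134, -0.082], TCP at [0.22, 0.585, 0.223] pointing down, gripper open.
Joint ranges: [-2.95, 2.95], [-0.29, 1.99], [-1.47, 1.44], [0.14, 2.54], [-1.03, 4.17], [0.13, 1.85], [-2.86, 2.86]. Speed limits (rad/s): [2.39, 2.39, 3.01, 3.01, 3.14, 3.14, 3.14].

### API

Orientations are given as a unit quaternion [w, x, y, z].
In Python, from cell import get_state, capture, sign_off gives the robot as it stands.
- The arm moves only by the tool play_rows, never from a script. Its argument "rows" is a list of rows, each a list of 5 numbers: the shift along the tool's x, y, z in mm, then the turn about the tool's z in rad, then the opening in per cent of the stroke, from 0 (shut) to 100 (fully open). A call has exactly 10 rows; each row is the pose to reach, as a shift and turn from the pose commanded when the call began, along the tool's axes at that moment; what a row does not reach only later rows make up. A row lasts 1/10 s, in which the tool goes at most 50 mm and 8.59 degrees, less where a joint would pass 70% of its speed; a pose out of reach is approached as far as the arm can. A call with a gripper value outside its range is refused whole. The fingers move at their own pace and stop on an object; the grip force is fixed at half the most. Time passes only in rows, so rows that repeat a pose let the fingers close, or fill a call up. It gives the time, the measured TCP pose, the force, the opening and the grip force at its end, in the units of the state.
- get_state(): the state, without advancing time (a new reading comes with each control period).
- capture(name): name is "scene" or "top" or "wrist"; returns a dict with "color" (384x512x3 uint8, red, green, blue), "fx", "fy", "cx", "cy" (pixels), "cam_to_world" (4x4, takes a point from camera to world coordinates); the wrist camera has in their place "hand_eye" (4x4, takes a point from camera to tool coordinates, whose origin is the TCP and whose axes are the flange's). Camera axes: x right, y down, z forward; pixel columns grow to the right and rows downward; lengths in m; the calibration is good to about 2 mm. The wrist camera is an equidistant fisheye: a pixel r from the principal point sees the ray r / f radians off the axis. A picture is of the moment at which its call begins: read the wrist's pose just before it. There is no depth.
- sign_off(): hands the job in; it is judged then, once.
The state is a dict: "t": time; "joint_pos": joint angles; "joint_velocities": joint speeds; "joint_efforts": joint torques, N m; "tool_pos": TCP position; "eef_rot": TCP orientation; "wrist_force": force on the tool from outside, world axes, zero at the start; "torque": the same for the moment, N m; "width": opening from 0.0 (shut) to 1.0 (fully open); "grasp_force": force on a finger pad.
Only numpy, scipy, OpenCV 4.12 (cv2) and the standard library are available. Lean on these libraries where they do the work, as an engineer would, in place of code of your own. Each camera call takes 0.05 s, during which the arm holds its last target. There are 200 camera calls.

### The job

Gently nudge the loose steel hex nut along the blue dock board, without gripping or lifting it, until it drops fully into the round pocket between the two metal ears. Then take the retaining pin by its orange handle and thread it through both ears above the nut until the handle sits against the ear, and let go. Leave the two small jars and the green tube rack where they stand.

Things in the scene. Friction and masses are not known exactly. Their poses are not given: they have to be found in the camera images.
- dock: Blue T-shaped board fixed on the bench, top 18 mm above the bench. Origin: on the bench below the pocket centre. Wide apron: its own x -225 to -45 mm, y -115 to +115 mm; narrow neck with pocket and ears: x -45 to +30 mm, y -38 to +38 mm; bare bench outside the T. Its +x leads from the apron to the pocket.
- pocket (a point): Centre of the floor of the round pocket in the neck: 42 mm diameter, 9 mm deep from the board's top. The seated nut stands about 1 mm proud of the board.
- pin_home (a point): Point midway between the two ears on the axis of their holes, 32 mm above the bench (14 mm above the board), straight over the pocket. Axes as the dock: y along the holes. The aluminium ears stand on the neck at y 30 to 38 and -38 to -30 mm, x -14.5 to 14.5 mm, and reach 29 mm above the board; holes 14.5 mm diameter, right through.
- nut: Loose steel hex nut, origin at its centre: 30 mm across flats, 34.6 mm across corners, 10 mm high, 20 mm bore, about 45 g; starts flat on the apron with its centre 23 mm above the bench (14 mm when seated in the pocket). Slides with ordinary friction. z is the bore axis.
- pin_grip (a point): Centre of the retaining pin's orange cylindrical handle, 24 mm diameter, 36 mm long: where to take the pin. x points level along the pin from handle to tip. The handle's shoulder is 18 mm ahead of this point, the tip 108 mm ahead. About 70 g.
- pin_mid (a point): Point on the pin's 10 mm steel shaft 38 mm ahead of the handle's shoulder (56 mm ahead of pin_grip), same axes; it comes to pin_home when the shoulder meets an ear, from either side. Shaft 90 mm long, tapered tip. At the start the shaft lies level in the rest's open-topped slots, axis 32 mm above the bench; lift it straight up.
- rest: Grey pin rest fixed on the bench on one side of the dock's apron: two slotted posts 37 mm high at its x = -23 and +37 mm, 30 mm wide, on a 6 mm base (x -35 to +50 mm, y -25 to +25 mm). Origin under the pin's mid point; x along the pin towards its tip. The handle overhangs at -x.
- jar_a_center (a point): Centre of a small amber jar with a green cap, 30 mm diameter, 42 mm high, standing loose on the apron; not to be disturbed.
- jar_b_center (a point): Centre of a small white jar with a green cap, 30 mm diameter, 42 mm high, standing loose on the apron; not to be disturbed.
- rack: Green tube rack with white-capped tubes, 110 x 54 mm (x, y), 72 mm high, standing loose on the bench on the side of the apron away from the pin rest; origin under its centre. Not to be disturbed.
Mind the look-alikes: they are no part of the job. There is more than one size of the part that bears pin_grip; the job needs the middle-sized.

How it is judged:
On the way, in this order (a step that is already met when the one before it is completed fails the run):
1. the nut lies flat on the pocket's floor (horizontal distance between nut and pocket below 0.008 m and z of nut in the frame of dock below 0.016 m and angle between nut's own z axis and vertical below 0.1 rad), for 0.2 s.
2. the pin is through both ears, its handle against an ear (y of pin_mid in the frame of pin_home between -0.006 and 0.006 m and distance between pin_mid and pin_home below 0.009 m and angle between the x axis of pin_mid and the y axis of pin_home, either way round below 0.12 rad), for 0.1 s.
At the end, for the whole second after the job is handed in: The nut lies flat on the pocket's floor (centre within 8 mm of the pocket's, within 2 mm of fully down), and the pin, released, lies through both ears with its handle's shoulder within 6 mm of an ear (all of step 1 and all of step 2); the robot touches nothing.
It fails at once if the nut is lifted more than 10 mm off the board (z of nut in the frame of dock above 0.033 m).
It fails at once if the nut is gripped or pressed with more than 15 N (contact force between the fingers and nut above 15 N).
It fails at once if the nut is pushed off the board (z of nut in the frame of dock below 0.008 m).
It fails at once if a jar is moved more than 20 mm or tipped (distance of any of jar_a_center, jar_b_center from where it was at the start of the episode above 0.02 m or angle between any of jar_a_center, jar_b_center's own z axis and vertical above 0.4 rad).
It fails at once if the tube rack is moved more than 20 mm or tipped (distance of rack from where it was at the start of the episode above 0.02 m or angle between rack's own z axis and vertical above 0.3 rad).
It also fails if it takes over 61 s, if anything falls off the work surface, if the arm or the gripper's body presses on something with over 40 N, if the wrist force passes 120 N, or if a joint passes its speed limit or range.

## Working session

There is one attempt and no reset: what is moved stays moved. The work goes in short steps, Python scripts to look and compute and a tool call to move; the robot and the scene stay as the last step left them, time stands still between calls to the robot, and variables do not carry over. Pictures are saved under pics/ and viewed, at most 10 in all, crops included, and the job is handed in when it is done.

Besides the shell and the picture viewer there is one more tool, called after "Call:" as name(argument=value, ...) on one line, values as JSON. play_rows: Moves the arm, as the interface text tells. Its arguments: {"type":"object","properties":{"rows":{"type":"array"}},"required":["rows"]}

```bash
mkdir -p pics; cat > h.py <<'E'
import numpy as np, cv2
from cell import get_state, capture, sign_off
def ray(c,u,v):
    d=np.array([(u-c['cx'])/c['fx'],(v-c['cy'])/c['fy'],1.]); T=np.array(c['cam_to_world'])
    return T[:3,3],T[:3,:3]@d
def pt(c,u,v,z):
    o,d=ray(c,u,v); return o+d*(z-o[2])/d[2]
def proj(c,p):
    q=np.linalg.inv(np.array(c['cam_to_world']))@np.append(p,1); return np.array([c['fx']*q[0]/q[2]+c['cx'],c['fy']*q[1]/q[2]+c['cy']])
E
python3 - <<'E'
from h import *
import pickle
s=get_state(); print(s['t'],s['tool_pos'],s['eef_rot'],s['width'])
for n in('top','scene'):
    c=capture(n); pickle.dump(c,open(n+'.pkl','wb'))
    im=cv2.cvtColor(c['color'],cv2.COLOR_RGB2BGR); cv2.imwrite(f'pics/{n}.png',cv2.resize(im,(800,600),interpolation=cv2.INTER_CUBIC))
    print(n,c['fx'],c['cx'],c['cy'],np.round(c['cam_to_world'],3))
E
```

```text
0.0 [0.21993353 0.58446916 0.22180823] [-8.83974708e-05  1.78928112e-01  9.83861815e-01 -8.07350613e-04] 1.0007728973820138
top 448.2553634398432 255.9994177594412 199.74382359815775 [[-0.061 -0.976  0.211  0.301]
 [-0.998  0.059 -0.014 -0.02 ]
 [ 0.001 -0.211 -0.977  0.961]
 [ 0.     0.     0.     1.   ]]
scene 418.75153849520245 258.6414593621515 191.92305995925423 [[ 0.439  0.626 -0.644  1.034]
 [ 0.898 -0.317  0.305 -0.272]
 [-0.013 -0.712 -0.702  0.621]
 [ 0.     0.     0.     1.   ]]
```

View pics/top.png

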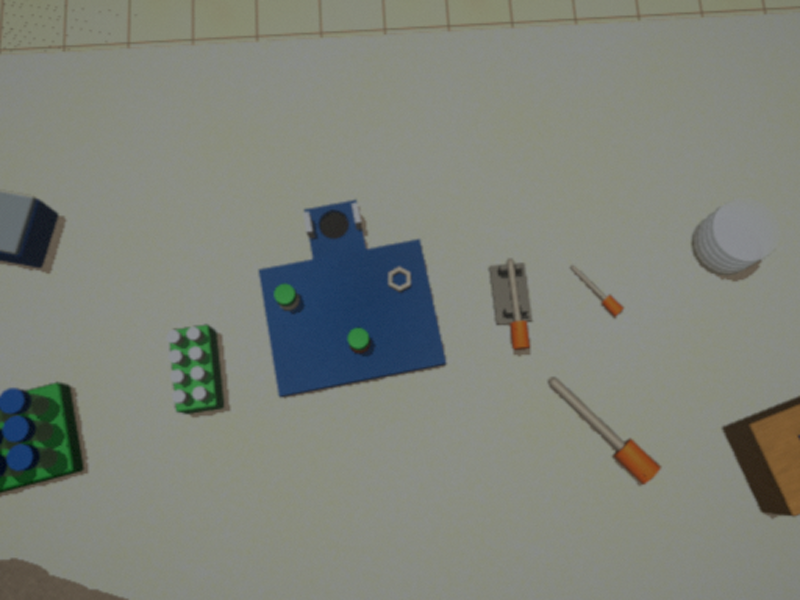

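View pics/scene.png

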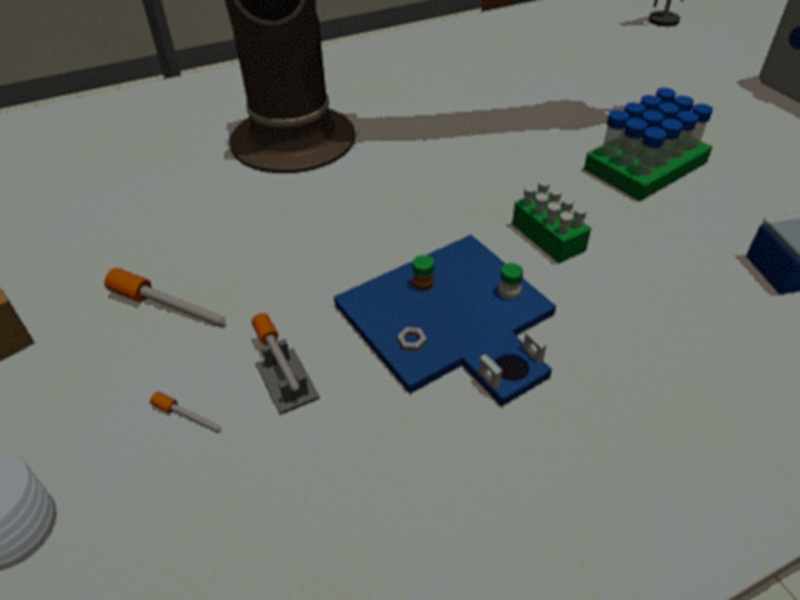

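The dock (pocket at (333,224)), nut (400,279), jars (285,295) and (358,340), and rack (195,368) are all clear in the top view. There are three orange-handled pins: small (612,304), middle in the rest (520,333), and large (637,460). The one in the grey rest fits the description, being middle-sized and lying level in slots. I'll measure everything and confirm the pin in a crop.

```bash
python3 - <<'E'
from h import *
import pickle
from scipy.optimize import least_squares
c=pickle.load(open('top.pkl','rb')); hsv=cv2.cvtColor(c['color'],cv2.COLOR_RGB2HSV)
H,S,V=[hsv[...,i].astype(int) for i in range(3)]
def big(m,n=1,lo=0):
    k,l,st,ce=cv2.connectedComponentsWithStats(m.astype(np.uint8)); o=sorted(range(1,k),key=lambda i:-st[i,4]); return [(l==i,st[i],ce[i]) for i in o[:n]]
blue=(H>100)&(H<125)&(S>110)
for m,st,ce in big(blue,4): print('blue',st,ce)
m=[b for b in big(blue,4) if 150<b[2][0]<300][0][0]
cn=max(cv2.findContours(m.astype(np.uint8),cv2.RETR_EXTERNAL,cv2.CHAIN_APPROX_NONE)[0],key=cv2.contourArea)
ap=cv2.approxPolyDP(cn,4,True)[:,0]; print('corners',[(list(p),np.round(pt(c,*p,.018)[:2],4).tolist()) for p in ap])
nm=(V>95)&(S<90)
sub=np.zeros_like(nm); sub[165:192,243:270]=1
for m,st,ce in big(nm&sub,1):
    cc=max(cv2.findContours(m.astype(np.uint8),cv2.RETR_EXTERNAL,cv2.CHAIN_APPROX_NONE)[0],key=cv2.contourArea)
    (u,v),r=cv2.minEnclosingCircle(cc); print('nut',st,u,v,r,pt(c,u,v,.028),[np.round(pt(c,*p[0],.028)[:2],3).tolist() for p in cv2.approxPolyDP(cc,1.5,True)])
for m,st,ce in big((H<16)&(S>150)&(V>120),4): print('orange',st,ce,pt(c,*ce,.032))
for m,st,ce in big((H>45)&(H<80)&(S>120),5): print('green',st,ce,pt(c,*ce,.06))
dk=(V<50); 
for m,st,ce in big(dk[100:200,190:240],2): print('dark',st,ce+[190,100],pt(c,*(ce+[190,100]),.009))
im=cv2.cvtColor(c['color'],cv2.COLOR_RGB2BGR)
s=capture('scene'); im2=cv2.cvtColor(s['color'],cv2.COLOR_RGB2BGR)
a=cv2.resize(im[115:245,165:365],(800,520),interpolation=cv2.INTER_CUBIC)
cv2.imwrite('pics/topcrop.png',a)
b=cv2.resize(im2[145:270,150:360],(798,475),interpolation=cv2.INTER_CUBIC); cv2.imwrite('pics/scenecrop.png',b)
E
```

```text
blue [ 166  130  119  123 8603] [223.55573637 199.59246774]
blue [  0 284  25  20 321] [ 12.28037383 293.10903427]
blue [  0 266  22  17 286] [ 10.68181818 274.48601399]
blue [  0 249  19  16 252] [  8.60714286 256.66269841]
corners [([np.int32(267), np.int32(154)], [0.6062, -0.0638]), ([np.int32(234), np.int32(160)], [0.5968, 0.0094]), ([np.int32(223), np.int32(130)], [0.6679, 0.0303]), ([np.int32(198), np.int32(134)], [0.6619, 0.0862]), ([np.int32(201), np.int32(165)], [0.5898, 0.0821]), ([np.int32(166), np.int32(173)], [0.5763, 0.1589]), ([np.int32(179), np.int32(252)], [0.4026, 0.1348]), ([np.int32(284), np.int32(231)], [0.4335, -0.0885])]
nut [248 170  15  16 118] 255.0 177.5 7.826338291168213 [ 0.55167131 -0.03408558  0.028     ] [[0.569, -0.033], [0.56, -0.019], [0.545, -0.019], [0.535, -0.035], [0.543, -0.049], [0.559, -0.05]]
orange [396 282  26  27 301] [408.92026578 295.6744186 ] [ 0.28424477 -0.33059169  0.032     ]
orange [328 205  10  17 134] [332.51492537 213.86567164] [ 0.46157398 -0.19226217  0.032     ]
orange [387 190  11  11  69] [391.97101449 195.20289855] [ 0.49404761 -0.32238633  0.032     ]
orange [498 288   1   1   1] [498. 288.] [ 0.28836507 -0.51365978  0.032     ]
green [   0  246   52   69 1255] [ 31.55139442 281.93466135] [0.35669021 0.4204654  0.06      ]
green [110 209  29  54 583] [126.50085763 239.08747856] [0.43051223 0.23305603 0.06      ]
green [223 210  14  14 148] [229.         216.32432432] [0.46451377 0.02431466 0.06      ]
green [176 182  13  13 141] [181.93617021 187.9787234 ] [0.52988721 0.11861586 0.06      ]
green [  0 287   6   5  24] [  2.125 288.75 ] [0.34694087 0.47775848 0.06      ]
dark [ 15  35  18  17 233] [213.13304721 143.27467811] [0.64139312 0.05421586 0.009     ]
dark [10 50  1  1  1] [200. 150.] [0.62742571 0.0840472  0.009     ]
```

View pics/topcrop.png

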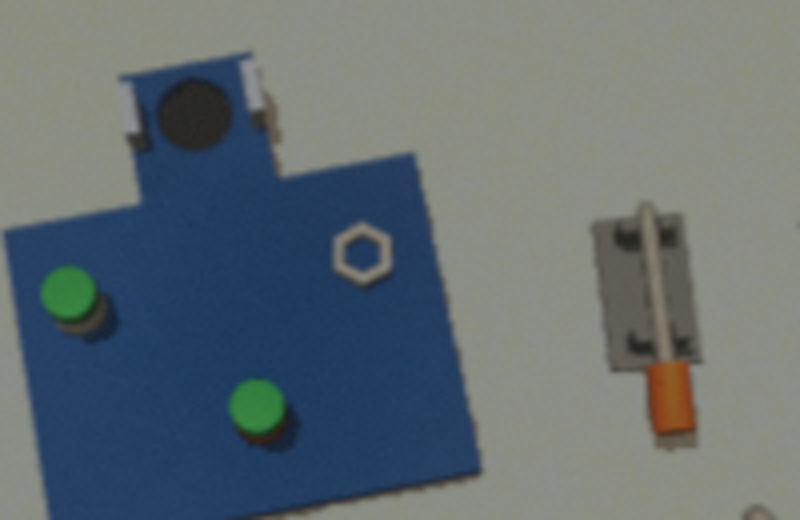

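View pics/scenecrop.png

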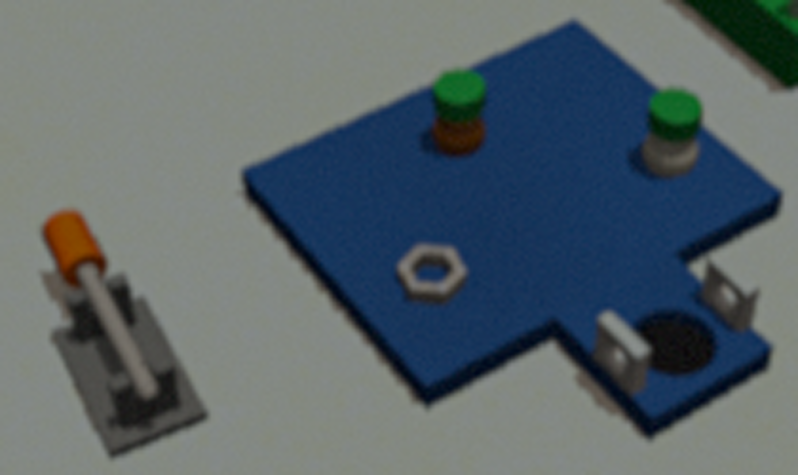

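The crops confirm that the pin in the grey rest (orange handle at crop (670,398) = native (332,214)) is the middle size, level in the slots with its tip toward world +x. The scene crop shows the ears with their holes at (617,350) and (729,297). Next I'll fit the dock and the pin and cross-check them.

```bash
cat >> h.py <<'E'
def wpt(c,tp,R,u,v,z):  # wrist fisheye ray to plane z
    T=np.array(c['hand_eye']); x,y=(u-c['cx'])/c['fx'],(v-c['cy'])/c['fy']; r=np.hypot(x,y)
    d=np.array([x/r*np.sin(r),y/r*np.sin(r),np.cos(r)]); o=R@T[:3,3]+tp; d=R@T[:3,:3]@d; return o+d*(z-o[2])/d[2]
def tri(c1,p1,c2,p2):
    o1,d1=ray(c1,*p1);o2,d2=ray(c2,*p2); A=np.stack([d1,-d2],1); s=np.linalg.lstsq(A,o2-o1,rcond=None)[0]
    a,b=o1+s[0]*d1,o2+s[1]*d2; return (a+b)/2,np.linalg.norm(a-b)
E
python3 - <<'E'
from h import *
import pickle
t=pickle.load(open('top.pkl','rb')); s=pickle.load(open('scene.pkl','rb'))
def kab(A,B):
    A,B=np.array(A),np.array(B); a,b=A-A.mean(0),B-B.mean(0)
    th=np.arctan2((a[:,0]*b[:,1]-a[:,1]*b[:,0]).sum(),(a*b).sum()); R=np.array([[np.cos(th),-np.sin(th)],[np.sin(th),np.cos(th)]])
    o=B.mean(0)-R@A.mean(0); return th,o,np.linalg.norm(A@R.T+o-B,axis=1)*1e3
loc=np.array([(-45,-115),(-45,-38),(30,-38),(30,38),(-45,38),(-45,115),(-225,115),(-225,-115)])/1e3
px=[(267,154),(234,160),(223,130),(198,134),(201,165),(166,173),(179,252),(284,231)]
def corners(c,x0,x1):
    hsv=cv2.cvtColor(c['color'],cv2.COLOR_RGB2HSV).astype(int); m=((hsv[...,0]>100)&(hsv[...,0]<125)&(hsv[...,1]>110)).astype(np.uint8); m[:,:x0]=0;m[:,x1:]=0
    return m
W=[pt(t,u+.5,v+.5,.018)[:2] for u,v in px]
th,o,e=kab(loc,W); print('dock',np.degrees(th),o,e.round(1))
np.save('dock.npy',[o[0],o[1],th])
R=np.array([[np.cos(th),-np.sin(th)],[np.sin(th),np.cos(th)]])
D=lambda x,y,z:np.append(R@[x,y]+o,z)
for p in[(0,-.038,.032),(0,.030,.032),(0,0,.018)]: print('top',proj(t,D(*p)),'scene',proj(s,D(*p)), 'scene crop',(proj(s,D(*p))-[150,145])*3.8)
for p in loc: print('scene corner crop',((proj(s,D(*p,.018))-[150,145])*3.8).round())
def pinfit(c,x0,x1,y0,y1):
    hsv=cv2.cvtColor(c['color'],cv2.COLOR_RGB2HSV).astype(int); H,S,V=hsv[...,0],hsv[...,1],hsv[...,2]
    m=(H<16)&(S>150)&(V>100); w=np.zeros_like(m); w[y0:y1,x0:x1]=1; m&=w; v,u=np.nonzero(m)
    return m,u+.0,v+.0
m,u,v=pinfit(t,315,345,195,235); print('top handle',u.mean(),v.mean(),u.min(),u.max(),v.min(),v.max()); ht=(u.mean()+.5,v.mean()+.5)
m,u,v=pinfit(s,155,185,190,230); print('scene handle',u.mean(),v.mean(),u.min(),u.max(),v.min(),v.max()); hs=(u.mean()+.5,v.mean()+.5)
print(tri(t,ht,s,hs))
# shaft rows, top view: bright column centre
V=t['color'].max(2).astype(float)
for r in range(166,208,4):
    row=V[r,310:345]; print(r,row.astype(int).tolist())
E
```

```text
dock 7.796221044480669 [0.63625703 0.05229023] [ 3.7  1.2 11.4  8.9  3.5  2.5  4.2  4.3]
top [230.2570772  138.70177525] scene [310.19314934 238.12462726] scene crop [608.73396748 353.87358358]
top [199.57829779 144.48919936] scene [338.77844811 221.98166942] scene crop [717.35810281 292.53034381]
top [213.72109311 144.06697397] scene [325.65359928 233.86917512] scene crop [667.48367725 337.70286546]
scene corner crop [421. 383.]
scene corner crop [549. 313.]
scene corner crop [647. 414.]
scene corner crop [768. 343.]
scene corner crop [667. 250.]
scene corner crop [778. 190.]
scene corner crop [570.  15.]
scene corner crop [236. 167.]
top handle 332.1333333333333 214.11333333333334 327.0 338.0 205.0 222.0
scene handle 167.88785046728972 207.30841121495328 162.0 175.0 201.0 215.0
(array([ 0.45898684, -0.19172154,  0.03723673]), np.float64(0.0006865740619424072))
166 [142, 142, 142, 142, 143, 143, 141, 142, 141, 141, 142, 142, 142, 140, 124, 112, 116, 117, 123, 139, 141, 142, 142, 142, 141, 141, 141, 142, 142, 142, 142, 142, 141, 141, 141]
170 [141, 140, 135, 120, 108, 108, 106, 104, 
[... 883 characters left out ...]
4, 95, 97, 115, 136, 143, 142, 142, 141, 141]
194 [142, 141, 141, 143, 141, 122, 99, 99, 97, 96, 97, 98, 96, 97, 98, 97, 94, 89, 101, 124, 128, 113, 99, 95, 95, 94, 95, 94, 103, 125, 140, 140, 142, 140, 142]
198 [141, 142, 142, 142, 141, 135, 109, 89, 96, 96, 95, 91, 71, 71, 91, 96, 97, 95, 97, 113, 126, 123, 95, 73, 84, 93, 91, 93, 97, 110, 132, 140, 140, 142, 143]
202 [142, 141, 142, 141, 141, 141, 122, 98, 98, 98, 98, 82, 62, 46, 39, 42, 42, 46, 66, 93, 120, 128, 112, 83, 54, 55, 58, 66, 83, 100, 121, 142, 141, 142, 144]
206 [142, 141, 142, 141, 141, 141, 135, 107, 89, 94, 97, 96, 95, 96, 92, 88, 94, 108, 122, 129, 135, 138, 138, 136, 137, 137, 127, 121, 123, 127, 131, 138, 141, 143, 143]
```

```bash
python3 - <<'E'
from h import *
import pickle
from scipy.optimize import least_squares
d0=np.load('dock.npy')
E=[('x',-.045,-.11,-.045),('x',-.045,.045,.11),('x',.030,-.028,.028),('y',-.115,-.215,-.055),('y',.115,-.215,-.055),('y',-.038,-.042,-.018),('y',.038,-.042,-.018)]
P={}
for n in('top','scene'):
    c=pickle.load(open(n+'.pkl','rb')); hsv=cv2.cvtColor(c['color'],cv2.COLOR_RGB2HSV).astype(int)
    m=((hsv[...,0]>95)&(hsv[...,0]<130)&(hsv[...,1]>100)).astype(np.uint8)
    if n=='scene': # top face only is brighter than the side faces
        m&=(hsv[...,2]>60).astype(np.uint8)
    q=proj(c,np.append(d0[:2],.018)).astype(int)
    cn=max(cv2.findContours(m,cv2.RETR_EXTERNAL,cv2.CHAIN_APPROX_NONE)[0],key=lambda k:cv2.contourArea(k)*(abs(k[:,0].mean(0)-q).max()<90))[:,0]
    W=np.array([pt(c,u+.5,v+.5,.018)[:2] for u,v in cn]); P[n]=W
    def L(p,W): 
        r=np.array([[np.cos(p[2]),-np.sin(p[2])],[np.sin(p[2]),np.cos(p[2])]]); return (W-p[:2])@r
    p=d0.copy()
    for it in range(4):
        l=L(p,W); sel=[]
        for a,k,lo,hi in E:
            i,j=(0,1) if a=='x' else (1,0)
            if n=='scene' and (a,k) in [('x',.03),('y',-.115),('y',-.038)]: pass
            sel.append((i,k,np.nonzero((abs(l[:,i]-k)<.009)&(l[:,j]>lo)&(l[:,j]<hi))[0]))
        f=lambda p:np.concatenate([(L(p,W[s])[:,i]-k) for i,k,s in sel])
        p=least_squares(f,p,loss='soft_l1',f_scale=.001).x
    print(n,p[:2],np.degrees(p[2]),[(len(s),round(1e3*np.mean(L(p,W[s])[:,i]-k),1)) for i,k,s in sel]); np.save('dock_%s.npy'%n,p)
    if n=='top': pt_=p
# pocket dark blob & nut & pin in scene/top
t=pickle.load(open('top.pkl','rb'));s=pickle.load(open('scene.pkl','rb'))
V=t['color'].max(2).astype(float); U=[]
for r in range(172,204,2):
    a=V[r,310:345]; cols=np.arange(310,345); k=310+13+np.argmax(a[13:24]); w=np.clip(V[r,k-3:k+4]-98,0,None); U.append((np.dot(w,np.arange(k-3,k+4))/w.sum()+.5,r+.5))
W=np.array([pt(t,u,v,.032)[:2] for u,v in U]); f=np.polyfit(W[:,0],W[:,1],1); print('pin axis yaw',np.degrees(np.arctan(f[0])),'resid',np.std(W[:,1]-np.polyval(f,W[:,0])),'y at x .46:',np.polyval(f,.46))
print('tip',pt(t,325.8,165,.032),'hend',pt(t,333,223,.032),'shoulder',pt(t,331,205.5,.032))
def blob(c,m,x0,x1,y0,y1):
    w=np.zeros(m.shape,bool); w[y0:y1,x0:x1]=1; v,u=np.nonzero(m&w); return u.mean()+.5,v.mean()+.5,(m&w).sum()
for n,c,x0,x1,y0,y1 in (('top',t,243,270,165,192),('scene',s,250,278,205,228)):
    hsv=cv2.cvtColor(c['color'],cv2.COLOR_RGB2HSV).astype(int); m=(hsv[...,1]<110)
    b=blob(c,m,x0,x1,y0,y1); print(n,'nut',b,pt(c,b[0],b[1],.027))
E
```

```text
top [0.63480079 0.05163559] 7.7043102718293275 [(29, np.float64(0.2)), (29, np.float64(0.1)), (27, np.float64(-0.8)), (71, np.float64(2.6)), (72, np.float64(-2.4)), (10, np.float64(2.6)), (11, np.float64(-2.3))]
scene [0.63927361 0.05309946] 7.777040300220344 [(29, np.float64(-0.1)), (24, np.float64(0.3)), (30, np.float64(-1.8)), (51, np.float64(0.9)), (40, np.float64(-2.6)), (13, np.float64(2.8)), (11, np.float64(-1.7))]
pin axis yaw 1.7918901103439249 resid 0.000153001195888169 y at x .46: -0.19281751177905102
tip [ 0.56916137 -0.1881906   0.032     ] hend [ 0.44211749 -0.19138927  0.032     ] shoulder [ 0.47968093 -0.19080709  0.032     ]
top nut (np.float64(255.87869822485206), np.float64(178.65384615384616), np.int64(169)) [ 0.54925838 -0.03583463  0.027     ]
scene nut (np.float64(263.747619047619), np.float64(216.73809523809524), np.int64(210)) [ 0.55356459 -0.03481697  0.027     ]
```

```bash
cat >> h.py <<'E'
from scipy.spatial.transform import Rotation as Ro
DOCK=[.6385,.0525,np.radians(7.74)]
def dk(x,y,z):
    a=DOCK[2]; return np.array([DOCK[0]+np.cos(a)*x-np.sin(a)*y,DOCK[1]+np.sin(a)*x+np.cos(a)*y,z])
def Rt(s): q=s['eef_rot']; return Ro.from_quat([q[1],q[2],q[3],q[0]]).as_matrix()
def go(target,yaw):
    s=get_state(); R=Rt(s); y0=np.degrees(np.arctan2(R[1,0],R[0,0])); d=(y0-yaw+180)%360-180
    print('t',round(s['t'],2),'tcp',np.round(s['tool_pos'],4),'yaw',round(y0,2),'F',np.round(s['wrist_force'],1),'w',round(s['width'],3),'| shift mm',np.round(R.T@(np.array(target)-s['tool_pos'])*1e3,1),'turn',round(np.radians(d),3))
E
python3 -c "
from h import *
print(dk(-.099,-.112,.16)); go(dk(-.099,-.112,.16),97.74)"
```

```text
[ 0.55548588 -0.07181274  0.16      ]
t 0.15 tcp [0.2199 0.5846 0.222 ] yaw 159.39 F [-0.1 -0.5  0.1] w 0.999 | shift mm [-545.2 -496.2   62.7] turn 1.076
```

Call:
play_rows(rows=[[-50,-45,0,0.15,0],[-100,-90,0,0.3,0],[-150,-136,0,0.45,0],[-200,-182,10,0.6,0],[-250,-228,20,0.75,0],[-300,-273,30,0.9,0],[-350,-319,40,1.0,0],[-400,-364,50,1.076,0],[-450,-410,63,1.076,0],[-500,-455,63,1.076,0]])

```text
t: 1.15
tool_pos: [0.4467, 0.1404, 0.1792]
eef_rot: [-0.0, 0.658, 0.753, 0.0]
wrist_force: [0.5, 1.9, 0.3]
width: 0.127
grasp_force: 0.0
```

```bash
python3 -c "
from h import *
go(dk(-.099,-.112,.16),97.74)"
```

```text
t 1.15 tcp [0.4467 0.1404 0.1792] yaw 97.75 F [0.5 1.9 0.3] w 0.127 | shift mm [-224.9   79.2   19.1] turn 0.0
```

Call:
play_rows(rows=[[-45,16,4,0,0],[-90,32,8,0,0],[-135,48,12,0,0],[-180,64,16,0,0],[-225,79,19,0,0],[-225,79,19,0,0],[-225,79,19,0,0],[-225,79,19,0,0],[-225,79,19,0,0],[-225,79,19,0,0]])

```text
t: 2.15
tool_pos: [0.5548, -0.0685, 0.1606]
eef_rot: [-0.0, 0.657, 0.754, 0.0]
wrist_force: [0.3, -0.7, 0.7]
width: 0.006
grasp_force: 0.0
```

```bash
python3 - <<'E'
from h import *
import pickle
go(dk(-.099,-.112,.16),97.74)
s=get_state(); c=capture('wrist'); pickle.dump((s['tool_pos'],Rt(s),c),open('w1.pkl','wb'))
print(c['fx'],c['cx'],c['cy'],np.round(c['hand_eye'],3).tolist())
cv2.imwrite('pics/w1.png',cv2.resize(cv2.cvtColor(c['color'],cv2.COLOR_RGB2BGR),(800,600),interpolation=cv2.INTER_CUBIC))
E
```

```text
t 2.15 tcp [ 0.5548 -0.0685  0.1606] yaw 97.87 F [ 0.3 -0.7  0.7] w 0.006 | shift mm [-3.4  0.2  0.6] turn 0.002
297.3186396354542 260.3409506558144 195.52428818705425 [[-0.0, -0.952, -0.306, 0.085], [1.0, -0.001, 0.001, 0.001], [-0.001, -0.306, 0.952, -0.163], [0.0, 0.0, 0.0, 1.0]]
```

View pics/w1.png

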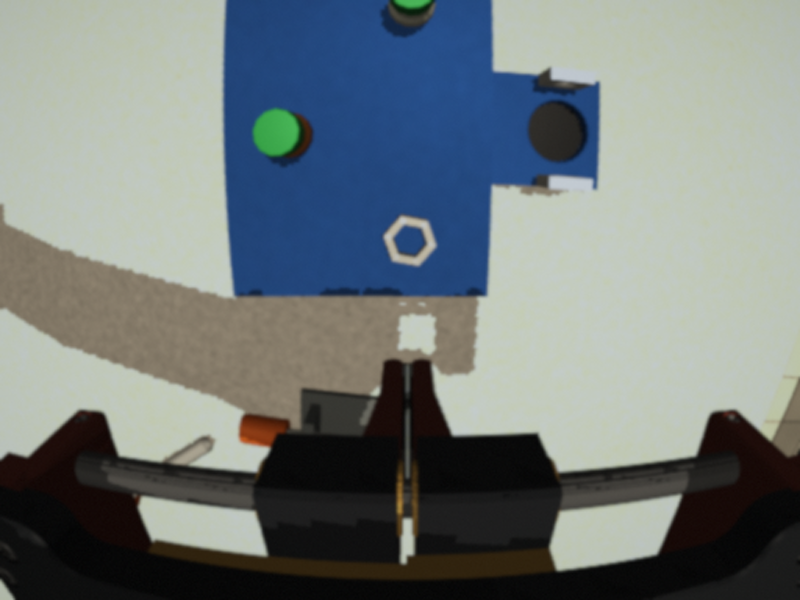

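Wrist view: nut at (410,240), pocket (557,131), and ears at (570,77) and (570,183). The fingertips are at (408,365), just behind the nut. I'll refine the poses from this view.

```bash
python3 - <<'E'
from h import *
import pickle
tp,R,c=pickle.load(open('w1.pkl','rb'))
hsv=cv2.cvtColor(c['color'],cv2.COLOR_RGB2HSV).astype(int); H,S,V=hsv[...,0],hsv[...,1],hsv[...,2]
P=lambda p,z:wpt(c,tp,R,p[0]+.5,p[1]+.5,z)
k=np.zeros(V.shape,bool); k[60:108,335:378]=1
def cont(m): 
    return max(cv2.findContours((m&k).astype(np.uint8),cv2.RETR_EXTERNAL,cv2.CHAIN_APPROX_NONE)[0],key=cv2.contourArea)
W=np.array([P(p[0],.018)[:2] for p in cont((S<100)&(V<80))]); 
(cx,cy),r=cv2.minEnclosingCircle((W*1000).astype(np.float32)); print('pocket',cx,cy,r,W.mean(0))
k[:]=0;k[130:176,240:285]=1
W=np.array([P(p[0],.028)[:2] for p in cont(S<110)]); (cx,cy),r=cv2.minEnclosingCircle((W*1000).astype(np.float32)); print('nut',cx,cy,r)
a=cv2.approxPolyDP(cont(S<110),2.5,True)[:,0]; print('nut corners',[np.round(P(p,.028)[:2]*1e3).tolist() for p in a])
B=((H>95)&(H<130)&(S>100)).astype(np.uint8)
def edge(u0,u1,v0,v1,axis):
    pts=[]
    if axis=='u': # vertical edge: last blue column per row
        for v in range(v0,v1): pts.append((u0+np.nonzero(B[v,u0:u1])[0].max()+.5,v))
    else:
        for u in range(u0,u1): pts.append((u,v0+np.nonzero(B[v0:v1,u])[0].max()+.5))
    W=np.array([P(p,.018)[:2] for p in pts]); vx,vy,x,y=cv2.fitLine((W*1e3).astype(np.float32),cv2.DIST_HUBER,0,.01,.01).ravel(); print('line dir',np.degrees(np.arctan2(vy,vx)),'at',x,y)
edge(300,330,130,180,'u'); edge(300,330,8,40,'u'); edge(365,400,65,110,'u'); edge(240,305,170,200,'v')
E
```

```text
pocket 639.5411987304688 53.02381134033203 19.6315975189209 [0.63959417 0.05326578]
nut 553.438232421875 -34.09211730957031 17.951570510864258
nut corners [[545.0, -18.0], [536.0, -32.0], [541.0, -45.0], [546.0, -50.0], [562.0, -50.0], [571.0, -36.0], [565.0, -22.0]]
line dir -81.569275 at 606.6478 -33.666214
line dir -82.86732 at 587.84576 107.3943
line dir -82.24328 at 669.5883 61.133644
line dir 7.872742 at 565.3138 -72.34462
```

```bash
sed -i 's/^DOCK=.*/DOCK=[.6395,.053,np.radians(7.75)]/' h.py; python3 -c "
from h import *
go(dk(-.097,-.113,.0215),97.75)"
```

```text
t 2.2 tcp [ 0.5548 -0.0688  0.1606] yaw 97.85 F [ 0.4 -0.1 -0.3] w 0.005 | shift mm [ -3.8   3.3 139.1] turn 0.002
```

Call:
play_rows(rows=[[0,1,20,0,0],[0,2,45,0,0],[0,2,70,0,0],[0,2,95,0,0],[0,2,115,0,0],[0,2,126,0,0],[0,2,132,0,0],[0,2,132,0,0],[0,2,132,0,0],[0,2,132,0,0]])

```text
t: 3.2
tool_pos: [0.5576, -0.0698, 0.0294]
eef_rot: [0.001, 0.658, 0.753, 0.001]
wrist_force: [0.1, -0.0, 0.4]
width: 0.008
grasp_force: 0.0
```

```bash
python3 -c "
from h import *
go(dk(-.097,-.113,.0215),97.75)"
```

```text
t 3.2 tcp [ 0.5576 -0.0698  0.0294] yaw 97.74 F [ 0.1 -0.   0.4] w 0.008 | shift mm [-2.3  0.7  7.9] turn -0.0
```

Call:
play_rows(rows=[[0,1,5,0,0],[0,1,8,0,0],[4,1,8,0,0],[8,1,8,0,0],[12,1,8,0,0],[17,1,8,0,0],[23,1,8,0,0],[29,1,8,0,0],[35,1,8,0,0],[41,1,8,0,0]])

```text
t: 4.2
tool_pos: [0.5523, -0.0284, 0.0205]
eef_rot: [0.0, 0.658, 0.753, 0.0]
wrist_force: [0.4, -0.1, -0.2]
width: 0.006
grasp_force: 0.1
```

Call:
play_rows(rows=[[6,0,0,0,0],[12,0,0,0,0],[18,0,0,0,0],[24,0,0,0,0],[30,0,0,0,0],[35,0,0,0,0],[39,0,0,0,0],[42,0,0,0,0],[44,0,0,0,0],[44,0,0,0,0]])

```text
t: 5.2
tool_pos: [0.5464, 0.0148, 0.0204]
eef_rot: [-0.0, 0.658, 0.753, 0.0]
wrist_force: [0.2, -0.4, 1.0]
width: 0.005
grasp_force: 0.0
```

```bash
cat >> h.py <<'E'
def nuttop(): # nut from the top camera, world, ring pixels on the board
    c=capture('top'); hsv=cv2.cvtColor(c['color'],cv2.COLOR_RGB2HSV).astype(int); return c,hsv
E
python3 - <<'E'
from h import *
import pickle
go(dk(-.097,-.026,.0215),97.75)
s=get_state(); c=capture('wrist'); pickle.dump((s['tool_pos'],Rt(s),c),open('w2.pkl','wb'))
c2=capture('top'); a=cv2.resize(cv2.cvtColor(c['color'],cv2.COLOR_RGB2BGR)[:288],(400,225)); b=cv2.resize(cv2.cvtColor(c2['color'],cv2.COLOR_RGB2BGR)[115:245,165:365],(400,260),interpolation=cv2.INTER_CUBIC)
cv2.imwrite('pics/w2.png',np.hstack([cv2.resize(cv2.cvtColor(c['color'],cv2.COLOR_RGB2BGR)[60:310,130:380],(400,400)),cv2.resize(b,(400,400))]))
E
```

```text
t 5.2 tcp [0.5464 0.0148 0.0204] yaw 97.75 F [ 0.2 -0.4  1. ] w 0.005 | shift mm [-0.7  0.4 -1.1] turn -0.0
```

View pics/w2.png

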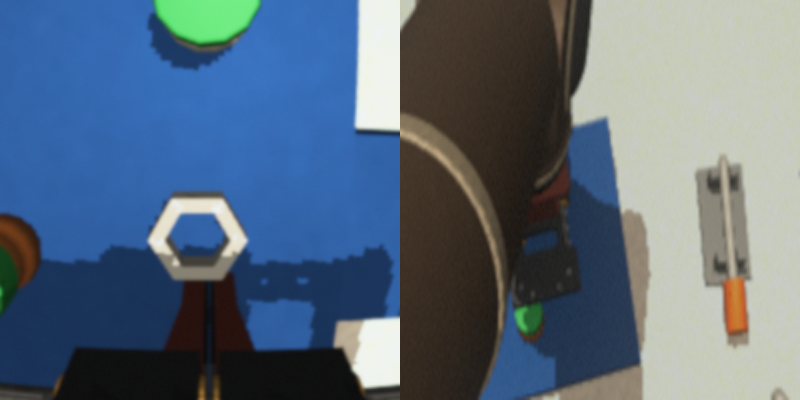

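The nut lies flat against the fingertips (crop corners (148,240) and (247,238)) with a corner facing each way along the dock x axis, clear of both jars.

```bash
python3 - <<'E'
from h import *
import pickle
tp,R,c=pickle.load(open('w2.pkl','rb'))
for p in [(148,240),(247,238),(197.5,239)]:
    w=wpt(c,tp,R,p[0]/1.6+130,p[1]/1.6+60,.027); a=DOCK[2]; d=w[:2]-DOCK[:2]; print(w.round(4),'dock',(np.array([[np.cos(a),np.sin(a)],[-np.sin(a),np.cos(a)]])@d*1e3).round(1))
go(dk(-.140,0,.06),7.75)
E
```

```text
[0.5226 0.0385 0.027 ] dock [-117.7    1.4]
[0.557 0.044 0.027] dock [-82.9   2.2]
[0.5399 0.0413 0.027 ] dock [-100.3    1.8]
t 5.3 tcp [0.5464 0.0144 0.0204] yaw 97.73 F [ 0.6 -0.2  0.2] w 0.005 | shift mm [ 25.7 -42.6 -39.6] turn 1.57
```

Call:
play_rows(rows=[[-8,0,-10,0,0],[-8,0,-45,0.1,20],[0,-10,-70,0.25,20],[10,-20,-70,0.4,20],[18,-30,-70,0.55,20],[26,-38,-70,0.7,20],[26,-38,-70,0.85,20],[26,-38,-70,1.0,20],[26,-38,-70,1.15,20],[26,-38,-70,1.3,20]])

```text
t: 6.3
tool_pos: [0.5056, 0.0345, 0.0913]
eef_rot: [-0.0, 0.98, 0.198, 0.0]
wrist_force: [0.9, 0.6, 0.1]
width: 0.199
grasp_force: 0.0
```

```bash
python3 -c "
from h import *
go(dk(-.135,.001,.0215),7.75)"
```

```text
t 6.3 tcp [0.5056 0.0345 0.0913] yaw 22.85 F [0.9 0.6 0.1] w 0.199 | shift mm [ 0.4 -1.1 69.8] turn 0.264
```

Call:
play_rows(rows=[[0,-1,0,0.14,20],[0,-1,0,0.264,20],[0,-1,10,0.264,20],[0,-1,22,0.264,20],[0,-1,34,0.264,20],[0,-1,42,0.264,20],[0,-1,42,0.264,20],[0,-1,42,0.264,20],[0,-1,42,0.264,20],[0,-1,42,0.264,20]])

```text
t: 7.3
tool_pos: [0.5052, 0.0361, 0.0488]
eef_rot: [-0.0, 0.997, 0.071, 0.0]
wrist_force: [-0.4, 0.5, 0.3]
width: 0.202
grasp_force: 0.0
```

```bash
python3 - <<'E'
from h import *
import pickle
go(dk(-.135,.001,.0215),7.75)
s=get_state(); c=capture('wrist'); pickle.dump((s['tool_pos'],Rt(s),c),open('w3.pkl','wb'))
cv2.imwrite('pics/w3.png',cv2.resize(cv2.cvtColor(c['color'],cv2.COLOR_RGB2BGR)[20:320,60:460],(800,600),interpolation=cv2.INTER_CUBIC))
E
```

```text
t 7.3 tcp [0.5052 0.0361 0.0488] yaw 8.13 F [-0.4  0.5  0.3] w 0.202 | shift mm [ 0.3  0.4 27.3] turn 0.007
```

View pics/w3.png

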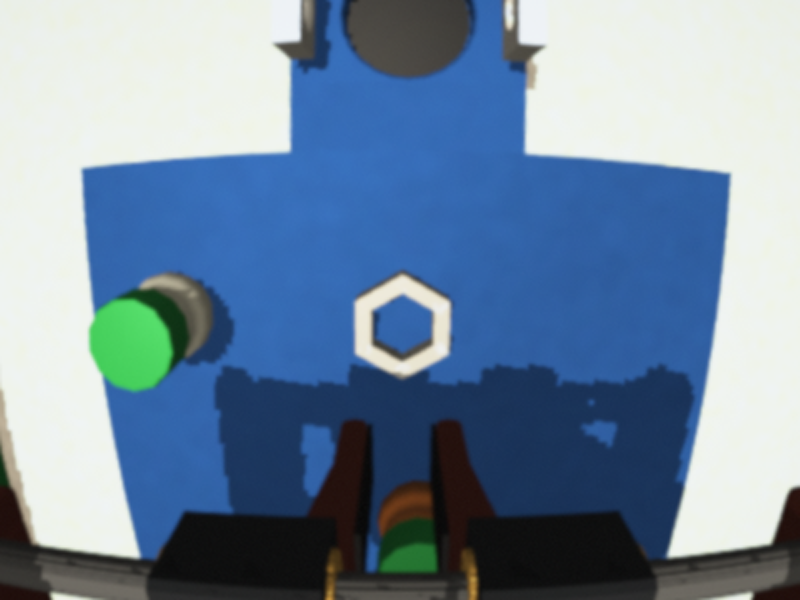

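The nut at (402,325) is lined up between the two fingertips (355 and 447, 425) and the pocket at (408,20), with its corner facing the gripper. I'll descend and push toward +x.

Call:
play_rows(rows=[[0,0,12,-0.007,20],[0,0,24,0,20],[0,0,28,0,20],[0,0,28,0,20],[4,0,28,0,20],[8,0,28,0,20],[12,0,28,0,20],[17,0,28,0,20],[23,0,28,0,20],[29,0,28,0,20]])

```text
t: 8.35
tool_pos: [0.5342, 0.0404, 0.0205]
eef_rot: [-0.0, 0.997, 0.071, 0.0]
wrist_force: [-0.4, 0.8, 1.6]
width: 0.196
grasp_force: 0.2
```

Call:
play_rows(rows=[[6,0,0,0,20],[12,0,0,0,20],[18,0.5,0,0,20],[24,0.5,0,0,20],[30,1,0,0,20],[35,1,0,0,20],[39,1,0,0,20],[43,1,0,0,20],[46,1,0,0,20],[49,1,0,0,20]])

```text
t: 9.35
tool_pos: [0.5824, 0.0462, 0.0204]
eef_rot: [-0.0, 0.997, 0.071, -0.0]
wrist_force: [-0.8, -0.1, 0.5]
width: 0.202
grasp_force: 0.2
```

```bash
python3 - <<'E'
from h import *
import pickle
go(dk(-.022,.000,.0215),7.75)
s=get_state(); c=capture('wrist'); pickle.dump((s['tool_pos'],Rt(s),c),open('w4.pkl','wb'))
cv2.imwrite('pics/w4.png',cv2.resize(cv2.cvtColor(c['color'],cv2.COLOR_RGB2BGR)[70:310,160:360],(500,600),interpolation=cv2.INTER_CUBIC))
E
```

```text
t 9.35 tcp [0.5824 0.0462 0.0204] yaw 8.12 F [-0.8 -0.1  0.5] w 0.202 | shift mm [35.5  1.1 -1.1] turn 0.006
```

View pics/w4.png

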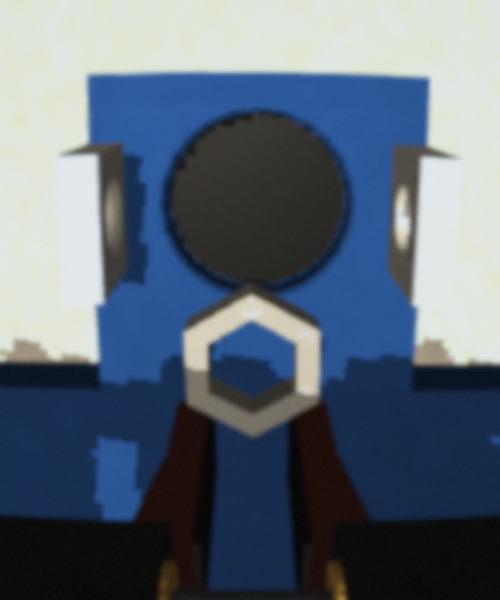

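The nut at (252,362) touches the pocket rim and lines up with the pocket at (257,200), midway between the ears. I'll finish the push slowly.

Call:
play_rows(rows=[[4,0,0,-0.006,20],[8,0.5,0,-0.006,20],[12,0.5,0,-0.006,20],[16,1,0,-0.006,20],[20,1,0,-0.006,20],[24,1,0,-0.006,20],[28,1,0,-0.006,20],[31,1,0,-0.006,20],[34,1,0,-0.006,20],[36,1,0,-0.006,20]])

```text
t: 10.4
tool_pos: [0.6183, 0.0503, 0.0204]
eef_rot: [0.0, 0.997, 0.074, 0.0]
wrist_force: [0.3, -0.6, -0.4]
width: 0.194
grasp_force: 0.0
```

```bash
cat >> h.py <<'E'
def nutchk(z=.019):
    s=get_state(); c=capture('wrist'); tp,R=s['tool_pos'],Rt(s); hsv=cv2.cvtColor(c['color'],cv2.COLOR_RGB2HSV).astype(int)
    m=((hsv[...,1]<110)&(hsv[...,2]>95)).astype(np.uint8); k,l,st,ce=cv2.connectedComponentsWithStats(m); a=DOCK[2]
    for i in range(1,k):
        if 60<st[i,4]<6000:
            d=wpt(c,tp,R,ce[i][0]+.5,ce[i][1]+.5,z)[:2]-DOCK[:2]; q=np.array([[np.cos(a),np.sin(a)],[-np.sin(a),np.cos(a)]])@d*1e3
            if abs(q[1])<60 and -60<q[0]<60: print('blob',st[i],'dock',q.round(1))
    return c
E
python3 - <<'E'
from h import *
go(dk(-.022,.000,.0215),7.75); c=nutchk()
cv2.imwrite('pics/w5.png',cv2.resize(cv2.cvtColor(c['color'],cv2.COLOR_RGB2BGR)[100:330,160:360],(500,575),interpolation=cv2.INTER_CUBIC))
E
```

```text
t 10.4 tcp [0.6183 0.0503 0.0204] yaw 8.47 F [ 0.3 -0.6 -0.4] w 0.194 | shift mm [-0.7  0.1 -1.1] turn 0.013
blob [234 188  52  39 768] dock [5.8 0.4]
blob [313 210   5  17  69] dock [ -2.1 -32.2]
```

Call:
play_rows(rows=[[-4,0,0,0,20],[-12,0,0,0,20],[-20,0,0,0,20],[-30,0,-20,0,40],[-40,0,-50,0,60],[-50,0,-80,0,60],[-50,0,-100,0,60],[-50,0,-100,0,60],[-50,0,-100,0,60],[-50,0,-100,0,60]])

```text
t: 11.45
tool_pos: [0.5677, 0.0432, 0.1194]
eef_rot: [-0.0, 0.997, 0.074, -0.001]
wrist_force: [-1.0, 0.7, -0.9]
width: 0.6
grasp_force: 0.0
```

```bash
python3 - <<'E'
from h import *
go([.4605,-.1928,.12],1.8); c=nutchk()
import pickle; s=get_state(); pickle.dump((s['tool_pos'],Rt(s),c),open('w5.pkl','wb'))
cv2.imwrite('pics/w5.png',cv2.resize(cv2.cvtColor(c['color'],cv2.COLOR_RGB2BGR)[40:240,160:360],(600,600),interpolation=cv2.INTER_CUBIC))
E
```

```text
t 11.45 tcp [0.5677 0.0432 0.1194] yaw 8.49 F [-1.   0.7 -0.9] w 0.6 | shift mm [-140.9  217.5   -0.4] turn 0.117
blob [243  99  37  40 752] dock [-1.   1.1]
```

View pics/w5.png

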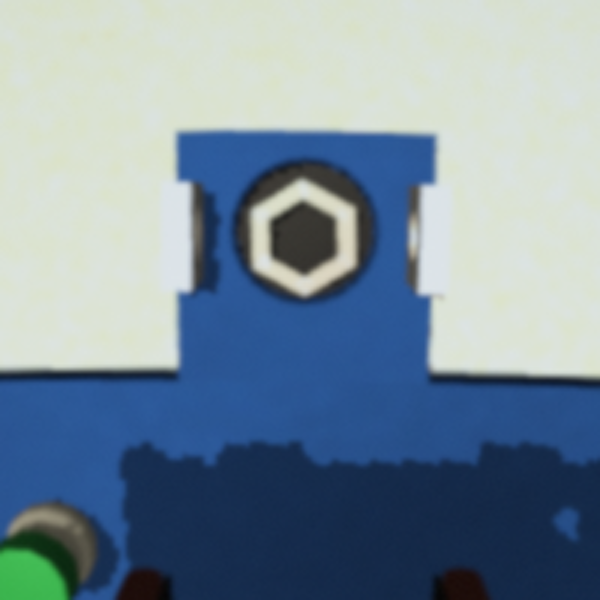

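The nut is seated flat in the pocket (crop (304,238), centred between the ears at (178,238) and (434,239)). Next is the pin: I'll hover behind it for a precise wrist measurement.

```bash
python3 - <<'E'
from h import *
import pickle
tp,R,c=pickle.load(open('w5.pkl','rb'))
for p in [(178,238),(434,239)]: 
    d=wpt(c,tp,R,p[0]/3+160,p[1]/3+40,.047)[:2]-DOCK[:2]; a=DOCK[2]; print((np.array([[np.cos(a),np.sin(a)],[-np.sin(a),np.cos(a)]])@d*1e3).round(1))
go([.4005,-.1948,.12],1.8)
E
```

```text
[ 0.3 33.8]
[  0.9 -33.5]
t 11.5 tcp [0.5678 0.043  0.1194] yaw 8.48 F [ 0.4 -0.7  0.2] w 0.601 | shift mm [-200.5  210.5   -0.3] turn 0.117
```

Call:
play_rows(rows=[[-25,26,0,0.03,60],[-60,63,0,0.06,60],[-95,100,0,0.09,60],[-130,137,0,0.117,60],[-165,173,0,0.117,60],[-190,200,0,0.117,60],[-200,210,0,0.117,60],[-200,210,0,0.117,60],[-200,210,0,0.117,60],[-200,210,0,0.117,60]])

```text
t: 12.5
tool_pos: [0.4027, -0.193, 0.1201]
eef_rot: [0.0, 1.0, 0.017, -0.0]
wrist_force: [0.8, 0.0, -0.4]
width: 0.602
grasp_force: 0.0
```

```bash
python3 - <<'E'
from h import *
s=get_state(); tp,R=s['tool_pos'],Rt(s); c=capture('wrist'); hsv=cv2.cvtColor(c['color'],cv2.COLOR_RGB2HSV).astype(int)
import pickle; pickle.dump((tp,R,c),open('w6.pkl','wb'))
m=((hsv[...,0]<16)&(hsv[...,1]>150)&(hsv[...,2]>90)).astype(np.uint8); k,l,st,ce=cv2.connectedComponentsWithStats(m)
for i in range(1,k):
    if st[i,4]>80: print(st[i],ce[i],wpt(c,tp,R,*(ce[i]+.5),.036).round(4))
i=max([i for i in range(1,k) if abs(wpt(c,tp,R,*ce[i],.036)[1]+.193)<.03],key=lambda i:st[i,4])
cn=max(cv2.findContours((l==i).astype(np.uint8),cv2.RETR_EXTERNAL,cv2.CHAIN_APPROX_NONE)[0],key=cv2.contourArea)[:,0]
W=np.array([wpt(c,tp,R,u+.5,v+.5,.032)[:2] for u,v in cn]); print('handle extents x',W[:,0].min(),W[:,0].max(),'y',W[:,1].min(),W[:,1].max())
for x in (.450,.456,.462,.468):
    y=W[abs(W[:,0]-x)<.002,1]; print(x,y.min(),y.max(),(y.min()+y.max())/2)
go([.4605,-.1928,.12],1.8)
# bright shaft line: scan rows above handle
V=c['color'].max(2).astype(int); u0=int(ce[i][0])
for v in range(st[i,1]-70,st[i,1]+1,10): print(v,V[v,u0-16:u0+17].tolist())
E
```

```text
[392  89  24  29 389] [403.7840617  103.03341902] [ 0.4984 -0.3161  0.036 ]
[ 249  113   27   43 1005] [261.94527363 134.85472637] [ 0.4614 -0.1919  0.036 ]
handle extents x 0.44332229920880156 0.47981206015306715 y -0.20334860105226615 -0.1805047698464308
0.45 -0.20334860105226615 -0.1812202318120035 -0.19228441643213484
0.456 -0.20312669420549484 -0.18106317836928773 -0.19209493628739127
0.462 -0.20294533164801884 -0.18090362502913024 -0.19192447833857454
0.468 -0.2026966119675166 -0.18074141761616785 -0.19171901479184222
t 12.55 tcp [ 0.4026 -0.193   0.1202] yaw 1.92 F [ 0.1 -0.2  0.9] w 0.601 | shift mm [57.9  1.7  0.1] turn 0.002
43 [131, 130, 130, 130, 130, 130, 129, 129, 129, 125, 117, 112, 122, 134, 146, 157, 163, 161, 150, 136, 121, 101, 79, 63, 57, 57, 68, 90, 114, 124, 124, 124, 124]
53 [133, 132, 132, 132, 132, 132, 131, 132, 131, 127, 117, 113, 121, 136, 147, 158, 165, 162, 151, 137, 122, 101, 79, 64, 58, 61, 83, 112, 125, 126, 127, 126, 125]
63 [134, 133, 134, 135, 134, 134, 133, 133, 132, 127, 115, 110, 122, 136, 148, 158, 166, 163, 152, 138, 121, 101, 80, 62, 58, 62, 
[... 162 characters left out ...]
, 109, 124, 128, 129, 128, 128, 128]
83 [136, 134, 135, 135, 135, 134, 134, 133, 133, 130, 121, 113, 122, 137, 149, 160, 166, 164, 152, 137, 121, 102, 78, 61, 60, 77, 106, 123, 128, 129, 129, 128, 128]
93 [134, 134, 134, 133, 134, 133, 134, 134, 132, 117, 87, 85, 115, 136, 149, 159, 166, 164, 152, 139, 123, 105, 94, 98, 114, 125, 128, 129, 128, 128, 128, 127, 127]
103 [132, 133, 132, 132, 132, 133, 132, 131, 131, 130, 122, 114, 121, 136, 149, 159, 166, 165, 152, 139, 123, 102, 78, 61, 56, 61, 73, 99, 118, 124, 125, 123, 120]
113 [181, 172, 150, 132, 129, 134, 138, 142, 144, 145, 144, 142, 143, 146, 148, 150, 153, 152, 147, 144, 140, 138, 136, 135, 136, 135, 132, 128, 125, 123, 130, 149, 172]
```

Call:
play_rows(rows=[[20,0,0,0.002,60],[45,0.5,10,0.002,60],[58.5,1,35,0.002,60],[58.5,1,60,0.002,60],[58.5,1,80,0.002,60],[58.5,1,95,0.002,60],[58.5,1,103,0.002,60],[58.5,1,106,0.002,60],[58.5,1,106,0.002,60],[58.5,1,106,0.002,60]])

```text
t: 13.55
tool_pos: [0.4607, -0.1936, 0.0151]
eef_rot: [0.0, 1.0, 0.014, 0.001]
wrist_force: [0.2, -0.2, -0.3]
width: 0.601
grasp_force: 0.0
```

```bash
python3 -c "
from h import *
go([.4614,-.192,.0135],1.8)"
```

```text
t 13.55 tcp [ 0.4607 -0.1936  0.0151] yaw 1.65 F [ 0.2 -0.2 -0.3] w 0.601 | shift mm [ 0.7 -1.6  1.6] turn -0.003
```

Adjusting by 1.5 mm, then closing.

Call:
play_rows(rows=[[0.7,-1.6,1.5,0,60],[0.7,-1.6,1.5,0,50],[0.7,-1.6,1.5,0,40],[0.7,-1.6,1.5,0,30],[0.7,-1.6,1.5,0,20],[0.7,-1.6,1.5,0,10],[0.7,-1.6,1.5,0,10],[0.7,-1.6,1.5,0,10],[0.7,-1.6,1.5,0,10],[0.7,-1.6,1.5,0,10]])

```text
t: 14.55
tool_pos: [0.4609, -0.1919, 0.0129]
eef_rot: [0.0, 1.0, 0.014, 0.0]
wrist_force: [0.1, -1.0, 0.8]
width: 0.263
grasp_force: 30.0
```

```bash
python3 -c "
from h import *
go([.4614,-.192,.0135],1.8); print(get_state()['grasp_force'])"
```

```text
t 14.55 tcp [ 0.4609 -0.1919  0.0129] yaw 1.65 F [ 0.1 -1.   0.8] w 0.263 | shift mm [ 0.5  0.1 -0.6] turn -0.003
30.000028610229492
```

Call:
play_rows(rows=[[0,0,-10,0,10],[0,0,-30,0,10],[0,0,-50,0,10],[15,-6,-62,-0.1,10],[40,-15,-62,-0.25,10],[65,-25,-62,-0.4,10],[90,-34,-62,-0.55,10],[115,-44,-62,-0.7,10],[140,-54,-62,-0.85,10],[165,-63,-62,-1.0,10]])

```text
t: 15.55
tool_pos: [0.6247, -0.1236, 0.0755]
eef_rot: [0.0, 0.869, 0.495, -0.0]
wrist_force: [0.8, 0.8, 0.1]
width: 0.262
grasp_force: 30.0
```

```bash
python3 -c "
from h import *
go(dk(.0005,-.163,.075),97.75); print(get_state()['grasp_force'])"
```

```text
t 15.55 tcp [ 0.6247 -0.1236  0.0755] yaw 59.3 F [0.8 0.8 0.1] w 0.262 | shift mm [32.1 24.3  0.5] turn -0.671
29.998011589050293
```

Call:
play_rows(rows=[[10,8,0,-0.13,10],[20,16,0,-0.27,10],[28,22,0,-0.4,10],[32,24,0,-0.53,10],[32,24,0,-0.63,10],[32,24,0,-0.671,10],[32,24,0,-0.671,10],[32,24,0,-0.671,10],[32,24,0,-0.671,10],[32,24,0,-0.671,10]])

```text
t: 16.55
tool_pos: [0.661, -0.109, 0.075]
eef_rot: [0.0, 0.66, 0.751, -0.0]
wrist_force: [-0.3, -1.1, -0.9]
width: 0.267
grasp_force: 30.0
```

```bash
python3 - <<'E'
from h import *
import pickle
go(dk(.0005,-.163,.0129),97.75)
s=get_state(); tp,R=s['tool_pos'],Rt(s); c=capture('wrist'); pickle.dump((tp,R,c),open('w7.pkl','wb')); zc=tp[2]+.0191
V=c['color'].max(2).astype(int)
for n in ('top','scene'): pickle.dump(capture(n),open(n+'2.pkl','wb'))
cv2.imwrite('pics/w7.png',cv2.resize(np.hstack([cv2.cvtColor(c['color'],cv2.COLOR_RGB2BGR)[0:240,150:350],cv2.cvtColor(pickle.load(open('scene2.pkl','rb'))['color'],cv2.COLOR_RGB2BGR)[165:285,240:380].repeat(2,0).repeat(2,1)[:,:240]]),(800,436),interpolation=cv2.INTER_CUBIC))
# shaft line: columns of bright ridge per row
for v in range(0,130,12):
    print(v,V[v,236:290:2].tolist())
E
```

```text
t 16.55 tcp [ 0.661 -0.109  0.075] yaw 97.36 F [-0.3 -1.1 -0.9] w 0.267 | shift mm [ 0.5  1.1 62.1] turn -0.007
0 [176, 177, 168, 90, 36, 37, 40, 40, 39, 41, 40, 41, 41, 40, 40, 39, 25, 32, 121, 174, 177, 171, 111, 46, 30, 27, 51]
12 [38, 27, 63, 152, 177, 178, 171, 140, 136, 137, 141, 146, 153, 156, 157, 171, 181, 181, 162, 82, 45, 46, 45, 46, 47, 83, 117]
24 [124, 122, 122, 120, 105, 81, 57, 39, 41, 46, 46, 44, 43, 43, 41, 40, 48, 62, 82, 101, 119, 126, 126, 126, 126, 126, 126]
36 [151, 190, 196, 196, 196, 196, 196, 196, 196, 196, 197, 196, 196, 196, 195, 196, 196, 196, 197, 196, 196, 196, 196, 185, 138, 129, 129]
48 [62, 53, 40, 38, 37, 34, 34, 35, 35, 37, 39, 38, 38, 38, 39, 36, 35, 34, 34, 33, 34, 35, 63, 101, 104, 106, 109]
60 [130, 122, 123, 125, 127, 151, 161, 131, 111, 130, 145, 157, 166, 161, 148, 130, 108, 130, 185, 189, 190, 190, 190, 191, 190, 190, 191]
72 [191, 191, 191, 191, 191, 190, 182, 123, 118, 140, 152, 168, 182, 177, 159, 142, 119, 121, 185, 190, 191, 191, 191, 191, 191, 190, 191]
84 [192, 192, 192, 192, 192, 191, 180, 116, 119, 139, 152, 167, 181, 176, 159, 142, 119, 123, 185, 191, 192, 192, 192, 191, 192, 191, 191]
96 [187, 142, 124, 124, 127, 130, 126, 100, 118, 140, 154, 167, 181, 176, 158, 141, 120, 118, 182, 191, 193, 193, 193, 192, 192, 191, 192]
108 [191, 162, 126, 125, 126, 129, 123, 95, 116, 141, 153, 166, 181, 176, 158, 142, 120, 124, 183, 192, 193, 192, 192, 193, 192, 192, 192]
120 [178, 136, 125, 124, 124, 123, 130, 108, 116, 140, 152, 165, 180, 174, 158, 142, 120, 118, 181, 193, 193, 193, 192, 192, 193, 193, 192]
```

View pics/w7.png

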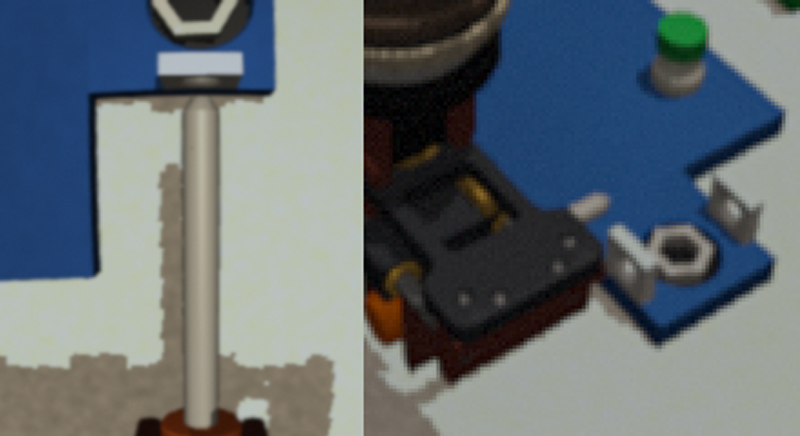

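Picture (left, wrist): the shaft runs straight up the image from (200,425) to its tip at (203,97), just below the near ear's top at (200,65). The nut is still seated. Right (scene): the gripper is clear of everything. I'll compute the alignment of the shaft to the hole axis.

```bash
python3 - <<'E'
from h import *
import pickle
tp,R,c=pickle.load(open('w7.pkl','rb')); zc=tp[2]+.0191; a=DOCK[2]; V=cv2.GaussianBlur(c['color'].max(2),(3,3),0).astype(float)
C=np.array([[np.cos(a),np.sin(a)],[-np.sin(a),np.cos(a)]]); dk2=lambda w:C@(w[:2]-DOCK[:2])*1e3
print('tcp dock',dk2(tp))
Q=[]
for v in range(64,140,4):
    # vertical edges by strongest gradient on the right side, brightness symmetric: use ridge half-level 150 on both sides
    r=V[v,250:272]; cols=np.arange(250,272); w=np.clip(r-135,0,None)*(cols<269); u=(w*cols).sum()/w.sum()
    g=np.diff(V[v,264:278]); ur=264+np.argmax(g)+1; gl=np.diff(V[v,242:256]); ul=242+np.argmin(gl)+1
    Q.append([*dk2(wpt(c,tp,R,u+.5,v+.5,zc)),dk2(wpt(c,tp,R,(ul+ur)/2,v+.5,zc))[0]])
Q=np.array(Q); f=np.polyfit(Q[:,1],Q[:,0],1); g=np.polyfit(Q[:,1],Q[:,2],1)
print('ridge: slope',f[0],'x at tip -55, grip -163:',np.polyval(f,[-55,-163])); print('edges:',g[0],np.polyval(g,[-55,-163]))
print('tip',dk2(wpt(c,tp,R,260.5,53,zc)))
# near ear outer/top extents at row 36 (z .047)
r=V[36]; u=[i for i in range(220,300) if r[i]>165]; print('ear x',dk2(wpt(c,tp,R,u[0],36.5,.047)),dk2(wpt(c,tp,R,u[-1]+1,36.5,.047)))
E
```

```text
tcp dock [  -0.57280301 -163.45675198]
ridge: slope 0.007463430609396044 x at tip -55, grip -163: [1.39123101 0.5851805 ]
edges: 0.010151721392234279 [1.23154405 0.13515814]
tip [  1.25056064 -53.63607806]
ear x [-13.32174588 -34.31013785] [ 15.56862586 -34.52543137]
```

Call:
play_rows(rows=[[0,0.8,10,-0.007,10],[0,0.8,25,-0.007,10],[0,0.8,40,-0.007,10],[0,0.8,52,-0.007,10],[0,0.8,59,-0.007,10],[0,0.8,62,-0.007,10],[0,0.8,62,-0.007,10],[0,0.8,62,-0.007,10],[0,0.8,62,-0.007,10],[0,0.8,62,-0.007,10]])

```text
t: 17.7
tool_pos: [0.6622, -0.109, 0.0135]
eef_rot: [0.0, 0.657, 0.754, 0.0]
wrist_force: [-0.6, -0.4, -0.5]
width: 0.265
grasp_force: 30.0
```

```bash
python3 - <<'E'
from h import *
import pickle
go(dk(.0005,-.163,.0129),97.75)
s=get_state(); tp,R=s['tool_pos'],Rt(s); c=capture('wrist'); zc=tp[2]+.0191; a=DOCK[2]; V=cv2.GaussianBlur(c['color'].max(2),(3,3),0).astype(float)
C=np.array([[np.cos(a),np.sin(a)],[-np.sin(a),np.cos(a)]]); dk2=lambda w:C@(w[:2]-DOCK[:2])*1e3
for v in range(0,60,6): print(v,V[v,236:290:2].astype(int).tolist())
Q=[]
for v in range(64,140,4):
    r=V[v,250:272]; cols=np.arange(250,272); w=np.clip(r-135,0,None)*(cols<269); u=(w*cols).sum()/w.sum(); Q.append(dk2(wpt(c,tp,R,u+.5,v+.5,zc)))
Q=np.array(Q); f=np.polyfit(Q[:,1],Q[:,0],1); print('slope',f[0],np.polyval(f,[-55,-163]))
c=capture('scene'); 
E
```

```text
t 17.7 tcp [ 0.6622 -0.109   0.0135] yaw 97.8 F [-0.6 -0.4 -0.5] w 0.265 | shift mm [ 0.6 -0.1  0.6] turn 0.001
0 [188, 188, 188, 189, 189, 189, 189, 189, 188, 188, 189, 189, 189, 188, 188, 189, 188, 188, 188, 189, 188, 188, 188, 189, 188, 188, 189]
6 [189, 189, 189, 189, 189, 189, 189, 189, 189, 189, 189, 189, 189, 189, 189, 189, 189, 189, 189, 189, 189, 189, 189, 189, 189, 189, 189]
12 [128, 125, 123, 122, 121, 119, 119, 118, 117, 117, 116, 116, 116, 116, 117, 117, 117, 118, 119, 119, 120, 121, 123, 124, 127, 130, 133]
18 [45, 44, 43, 43, 47, 61, 75, 85, 93, 100, 107, 117, 121, 116, 110, 103, 96, 86, 73, 54, 44, 43, 43, 43, 44, 45, 45]
24 [45, 45, 44, 44, 46, 50, 55, 60, 64, 67, 70, 71, 73, 74, 73, 70, 67, 61, 53, 47, 44, 43, 44, 45, 45, 46, 74]
30 [23, 23, 23, 23, 23, 23, 23, 23, 23, 23, 23, 23, 23, 23, 23, 23, 23, 23, 22, 22, 23, 23, 23, 23, 23, 25, 28]
36 [90, 91, 93, 96, 99, 100, 101, 101, 101, 101, 101, 100, 99, 100, 102, 103, 102, 101, 100, 99, 97, 95, 95, 96, 98, 101, 98]
42 [115, 118, 120, 121, 121, 120, 119, 117, 117, 118, 121, 121, 120, 118, 119, 120, 120, 120, 120, 129, 141, 167, 180, 180, 181, 184, 184]
48 [164, 158, 175, 185, 185, 184, 184, 184, 181, 180, 179, 173, 169, 172, 182, 185, 185, 185, 184, 185, 185, 185, 185, 185, 185, 185, 185]
54 [186, 186, 186, 186, 186, 186, 186, 186, 180, 151, 127, 135, 141, 140, 136, 156, 180, 186, 186, 186, 186, 186, 186, 186, 186, 186, 186]
slope -0.0005881554929521932 [1.75068207 1.81420286]
```

Call:
play_rows(rows=[[0,-0.5,0.5,0,10],[3,-0.6,0.6,0,10],[7,-0.6,0.6,0,10],[11,-0.6,0.6,0,10],[15,-0.6,0.6,0,10],[19,-0.6,0.6,0,10],[23,-0.6,0.6,0,10],[27,-0.6,0.6,0,10],[31,-0.6,0.6,0,10],[35,-0.6,0.6,0,10]])

```text
t: 18.8
tool_pos: [0.6564, -0.0741, 0.0123]
eef_rot: [-0.0, 0.657, 0.754, 0.0]
wrist_force: [0.3, -0.3, -0.8]
width: 0.265
grasp_force: 30.0
```

```bash
python3 -c "
from h import *
go(dk(.0000,-.057,.0129),97.75); s=get_state(); print(s['grasp_force'],s['torque'])"
```

```text
t 18.8 tcp [ 0.6564 -0.0741  0.0123] yaw 97.79 F [ 0.3 -0.3 -0.8] w 0.265 | shift mm [71.2  0.4 -0.6] turn 0.001
29.999569058418274 [-0.03972934  0.05140837  0.00629401]
```

The pin is through the first ear without resistance. Continuing.

Call:
play_rows(rows=[[4,0,-0.4,0,10],[9,0,-0.4,0,10],[14,0,-0.4,0,10],[19,0,-0.4,0,10],[24,0,-0.4,0,10],[29,0,-0.4,0,10],[34,0,-0.4,0,10],[39,0,-0.4,0,10],[44,0,-0.4,0,10],[48,0,-0.4,0,10]])

```text
t: 19.8
tool_pos: [0.6499, -0.0262, 0.0127]
eef_rot: [-0.0, 0.657, 0.754, 0.0]
wrist_force: [-0.3, 0.0, -1.3]
width: 0.267
grasp_force: 30.0
```

```bash
python3 -c "
from h import *
go(dk(.0000,-.057,.0129),97.75); s=get_state(); print(s['grasp_force'],s['torque'])"
```

```text
t 19.8 tcp [ 0.6499 -0.0262  0.0127] yaw 97.81 F [-0.3  0.  -1.3] w 0.267 | shift mm [22.9  0.4 -0.2] turn 0.001
29.999707639217377 [-0.08502268  0.03019623  0.00387811]
```

Call:
play_rows(rows=[[2,0,0,0,10],[4,0,0,0,10],[6,0,0,0,10],[8,0,0,0,10],[11,0,0,0,10],[14,0,0,0,10],[17,0,0,0,10],[20,0,0,0,10],[22,0,0,0,10],[22.5,0,0,0,10]])

```text
t: 20.8
tool_pos: [0.6469, -0.0041, 0.0127]
eef_rot: [-0.0, 0.657, 0.754, 0.0]
wrist_force: [-0.1, -0.5, -0.1]
width: 0.27
grasp_force: 30.0
```

```bash
python3 - <<'E'
from h import *
import pickle
go(dk(.0000,-.057,.0129),97.75); s=get_state(); print(s['grasp_force'],s['torque'])
tp,R=s['tool_pos'],Rt(s); c=capture('wrist'); a=DOCK[2]; C=np.array([[np.cos(a),np.sin(a)],[-np.sin(a),np.cos(a)]]); dk2=lambda w:C@(w[:2]-DOCK[:2])*1e3
V=c['color'].max(2).astype(int)
for z in (.032,):
  for v in range(0,384,1):
    q=dk2(wpt(c,tp,R,260.5,v+.5,z))
    if -62<q[1]<62 and v%3==0: print(v,q.round(1)[1],c['color'][v,260].tolist(),end=' ; ')
E
```

```text
t 20.8 tcp [ 0.6469 -0.0041  0.0127] yaw 97.82 F [-0.1 -0.5 -0.1] w 0.27 | shift mm [ 0.6  0.4 -0.2] turn 0.001
29.999718368053436 [-0.09282231  0.04491245 -0.03037454]
36 60.5 [225, 231, 221] ; 39 59.0 [226, 231, 221] ; 42 57.5 [226, 231, 219] ; 45 56.0 [226, 231, 217] ; 48 54.5 [226, 231, 215] ; 51 53.0 [225, 230, 213] ; 54 51.5 [186, 179, 161] ; 57 50.0 [190, 182, 164] ; 60 48.5 [211, 208, 189] ; 63 47.0 [226, 227, 208] ; 66 45.6 [226, 227, 208] ; 69 44.1 [226, 227, 208] ; 72 42.6 [226, 227, 207] ; 75 41.2 [226, 227, 207] ; 78 39.7 [227, 230, 228] ; 81 38.3 [228, 233, 237] ; 84 36.8 [228, 233, 237] ; 87 35.4 [228, 233, 237] ; 90 33.9 [228, 233, 237] ; 93 32.5 [228, 233, 237] ; 96 31.0 [205, 212, 217] ; 99 29.6 [150, 146, 130] ; 102 28.1 [225, 222, 202] ; 105 26.7 [226, 223, 203] ; 108 25.2 [226, 222, 202] ; 111 23.8 [226, 222, 202] ; 114 22.3 [226, 221, 201] ; 117 20.9 [225, 220, 199] ; 120 19.4 [226, 220, 199] ; 123 18.0 [225, 219, 198] ; 126 16.5 [224, 218, 197] ; 129 15.1 [224, 217, 197] ; 132 13.6 [223, 217, 196] ; 135 12.1 [222, 216, 195] ; 138 10.7 [223, 215, 195] ; 141 9.2 
[... 456 characters left out ...]
6 [212, 204, 184] ; 195 -18.2 [210, 203, 183] ; 198 -19.8 [209, 202, 183] ; 201 -21.4 [210, 203, 183] ; 204 -23.1 [209, 201, 181] ; 207 -24.7 [209, 202, 182] ; 210 -26.3 [208, 201, 181] ; 213 -28.0 [208, 202, 181] ; 216 -29.7 [208, 201, 180] ; 219 -31.4 [207, 200, 180] ; 222 -33.1 [136, 131, 116] ; 225 -34.8 [88, 84, 76] ; 228 -36.5 [193, 199, 191] ; 231 -38.3 [229, 233, 229] ; 234 -40.0 [229, 234, 228] ; 237 -41.8 [228, 233, 228] ; 240 -43.6 [228, 233, 227] ; 243 -45.4 [181, 138, 113] ; 246 -47.2 [166, 69, 23] ; 249 -49.1 [166, 69, 23] ; 252 -51.0 [166, 69, 23] ; 255 -52.9 [165, 68, 22] ; 258 -54.8 [166, 69, 24] ; 261 -56.7 [165, 69, 24] ; 264 -58.7 [165, 68, 23] ; 267 -60.7 [164, 68, 23] ;
```

The shaft shows through both ears, with the tip at dock y ≈ 52 mm. I'll close the last millimetre, release partway (so the fingers stay clear of the apron), and lift.

Call:
play_rows(rows=[[0.8,0,0.3,0,10],[1.3,0,0.6,0,10],[1.3,0,0.8,0,10],[1.3,0,0.8,0,10],[1.3,0,0.8,0,30],[1.3,0,0.8,0,36],[1.3,0,0.8,0,42],[1.3,0,0.8,0,45],[1.3,0,0.8,0,45],[1.3,0,0.8,0,45]])

```text
t: 21.85
tool_pos: [0.6468, -0.0033, 0.012]
eef_rot: [0.0, 0.657, 0.754, 0.0]
wrist_force: [0.1, -0.7, -0.1]
width: 0.45
grasp_force: 0.0
```

Call:
play_rows(rows=[[0,0,-4,0,45],[0,0,-12,0,45],[0,0,-25,0,45],[0,0,-45,0,45],[0,0,-70,0,45],[-20,0,-95,0,45],[-40,0,-110,0,45],[-60,0,-110,0,45],[-60,0,-110,0,45],[-60,0,-110,0,45]])

```text
t: 22.85
tool_pos: [0.6548, -0.0625, 0.1225]
eef_rot: [-0.0, 0.658, 0.753, 0.0]
wrist_force: [-0.1, -0.2, 0.1]
width: 0.451
grasp_force: 0.0
```

```bash
python3 - <<'E'
from h import *
import pickle
s=get_state(); print(s['t'],s['tool_pos'],s['width'],s['wrist_force'])
tp,R=s['tool_pos'],Rt(s); c=capture('wrist'); a=DOCK[2]; C=np.array([[np.cos(a),np.sin(a)],[-np.sin(a),np.cos(a)]]); dk2=lambda w:C@(w[:2]-DOCK[:2])*1e3
hsv=cv2.cvtColor(c['color'],cv2.COLOR_RGB2HSV).astype(int); m=((hsv[...,0]<16)&(hsv[...,1]>150)&(hsv[...,2]>90)).astype(np.uint8); k,l,st,ce=cv2.connectedComponentsWithStats(m)
for i in range(1,k):
    if st[i,4]>80:
        v,u=np.nonzero(l==i); W=np.array([dk2(wpt(c,tp,R,a_+.5,b+.5,.031)) for a_,b in zip(u,v)]); print(st[i],W.min(0).round(1),W.max(0).round(1))
i=[i for i in range(1,k) if st[i,4]>80]
for v in range(40,220,2):
    u=261; q=dk2(wpt(c,tp,R,u,v+.5,.031))
    if 25<q[1]<60 or -45<q[1]<-25: print(v,q.round(1).tolist(),c['color'][v,261].tolist(),end=' ; ')
cv2.imwrite('pics/w8.png',cv2.cvtColor(c['color'],cv2.COLOR_RGB2BGR))
E
```

```text
22.85 [ 0.65479426 -0.0624584   0.12250491] 0.4507503251807569 [-0.11373808 -0.17063118  0.10142187]
[247 113  27  41 956] [-10.4 -74.5] [ 11.9 -39.9]
96 [1.3, -25.4] [186, 181, 162] ; 98 [1.3, -27.1] [186, 180, 162] ; 100 [1.3, -28.8] [188, 185, 172] ; 102 [1.3, -30.5] [194, 201, 206] ; 104 [1.3, -32.2] [195, 203, 211] ; 106 [1.3, -33.9] [195, 203, 210] ; 108 [1.3, -35.6] [195, 203, 210] ; 110 [1.3, -37.3] [190, 188, 193] ; 112 [1.3, -39.0] [183, 127, 83] ; 114 [1.2, -40.8] [191, 123, 44] ; 116 [1.2, -42.5] [192, 124, 44] ; 118 [1.2, -44.2] [192, 123, 44] ;
```

```bash
python3 -c "
from h import *
print(sign_off())"
```

```text
the job is handed in; nothing more can be done
None
```

The job is handed in at 22.9 s of the 61 s allowed: the nut is seated flat in the pocket, and the pin is through both ears and released, its shoulder about 1 mm from the ear by wrist-camera measurement. I kept the arm clear of the jars and rack but did not re-measure them, and the sign-off returned no verdict.

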